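Lock a mould core down with its keeper plate

TASK

Lock the core of the small grey mould down: hook the oblong eye of the loose keeper plate past the wide head of the mould's stud by tilting the plate, level it so that the eye is caught under the head, and set its round hole over the dowel so that the plate lies flat on the mould, then let go. The stud does not always stand at the same place in its slot, so feel for it gently, without straining its rubber mount or forcing the plate; leave the loose things round about where they are.

Things in the scene. Friction and masses are not known exactly. Their poses are not given: they have to be found in the camera images.
- mould: grey mould block, 196 x 80 mm, 35 mm high, on an 8 mm metal foot of 212 x 96 mm; fixed to the table. Origin: centre of the underside; z up, x along the block from the stud end (-x) to the dowel end (+x). Top face flat, 35 mm above the origin: headed stud at the -x end, a flush round metal core in the middle, dowel at the +x end.
- stud_seat (a point): middle of the dark slot in the mould's top face (on that face; axes as the mould), 62 mm from the mould's centre on the -x side. The stud rises out of the slot and stands up to 7 mm to either side of this point along x; where exactly is not measured.
- stud_level (a point): fixed point 14 mm above stud_seat: the height of the head's underside. The stud: round stem 10 mm in diameter, round flat head 30 mm in diameter and 4 mm thick, its top 18 mm above the top face.
- stud (a joint): how far the stud is pushed from its own rest place along the mould's x (m; + toward the dowel; 0 untouched, wherever it stands in the slot). It is rubber-mounted: it gives about 1 mm per 7 N along x and springs back; more than 2 mm (14 N) strains the rubber. Stiff in other directions.
- dowel_foot (a point): foot of the dowel on its axis at the mould's top face, 63 mm from the mould's centre on the +x side (125 mm from stud_seat); axes as the mould. The dowel is 9 mm in diameter and 12 mm high; its top 4.5 mm taper to 3.6 mm.
- plate: keeper plate: loose flat metal plate, 163 mm long (x from -83 to +80 mm), 54 mm wide (y), 5 mm thick, 0.13 to 0.21 kg, with an upright black grip. Origin: on the underside, below the middle of the grip; z up through the grip as it lies flat; eye at the -x end, hole at the +x end. It starts flat on the table.
- grip (a point): centre of the grip, 28 mm above the plate's underside, over its origin; axes as the plate. The grip is a block 10 mm thick (along x), 36 mm wide (along y), its top 45 mm above the underside; round its foot a collar, 22 x 44 mm, up to 8 mm above the underside.
- eye_end (a point): middle of the eye's outer edge (the edge nearer the plate's -x end) on the plate's underside, at x = -75 mm of the plate; axes as the plate. The eye is a through opening from x = -75 to -49 mm (26 mm, less than the head's 30 mm) and 38 mm across (y); the bar that closes it at its outer end is 8 mm wide.
- eye_mid (a point): centre of the eye on the underside. How it goes on: tilted 35 to 40 degrees, eye end down, the outer bar passes down beside the head on the side away from the dowel, then slides toward the dowel under the head until it touches the stem. Levelled with the bar kept on the stem, the eye's other edge clears the head by about 2 mm only.
- hole (a point): centre of the round hole, on the plate's underside, at x = +63 mm of the plate; hole diameter 12 mm; axes as the plate. With the hole on the dowel and the plate in line with the mould, the middle of the eye is over stud_seat.
- dose_cup: bystander: small clear plastic cup, 51 mm across, 35 mm high; origin under its centre
- block: bystander: sanding block, 62 x 115 x 31 mm; origin under its centre

How it is judged:
On the way:
1. the outer bar of the plate's eye is under the stud's head, at the side away from the dowel (z of eye_end in the frame of stud_seat below 0.011 m and x of eye_end in the frame of stud_seat between -0.0165 and 0.006 m and y of eye_end in the frame of stud_seat between -0.018 and 0.018 m), for 0.1 s.
At the end, for the whole second after the job is handed in: The plate lies at rest flat on the mould (within 0.03 rad, hole within 2 mm and eye within 3 mm of the top face), the hole over the dowel (centres within 3 mm), the stud's stem inside the eye and the eye under the stud's head (eye end within 18 mm of the mould's middle line), released (horizontal distance between hole and dowel_foot below 0.003 m and z of hole in the frame of dowel_foot below 0.002 m and z of eye_end in the frame of stud_seat below 0.003 m and x of eye_end in the frame of stud_seat below 0 m and y of eye_end in the frame of stud_seat between -0.018 and 0.018 m and angle between the z axis of plate and the z axis of mould, either way round below 0.03 rad and linear speed of plate below 0.02 m/s); the robot touches nothing.
It fails at once if the keeper plate is forced against the mould, its stud or its dowel with more than 45 N (contact force between plate and mould above 45 N).
It fails at once if the robot itself presses on the mould with more than 45 N (contact force between any of the fingers, the arm and mould above 45 N).
It fails at once if the rubber mount is strained: the stud is pushed more than 2 mm from its rest place (value of joint stud above 0.002 m or value of joint stud below -0.002 m).
It fails at once if a loose bystander (dose cup or sanding block) is shifted by more than 30 mm (distance of any of dose_cup, block from where it was at the start of the episode above 0.03 m).
It also fails if it takes over 64 s, if anything falls off the work surface, if the arm or the gripper's body presses on something with over 40 N, if the wrist force passes 120 N, or if a joint passes its speed limit or range.

ROBOT

A 6-joint arm with a two-finger parallel gripper is mounted at the origin on a cart in front of the work surface, level with it; the furniture and walls round the work are solid. World frame = base frame: x ahead of the robot, y to its left, z up, the work surface at z = 0. Lengths are in m, angles in rad, forces in N, time in s.
With the tool pointing down it reaches from about 0.25 to 0.725 m from the base axis. Payload 4 kg.
Tool frame: the origin (TCP) lies where the fingers leave the gripper's body, on its centre line; the fingertips stand 73 mm ahead of it and the grasp point (between the pads) lies 54 mm ahead of it (bot.tips_ahead is the z of the fingertips in the tool frame, in m); z points along the fingers, y is the direction in which the jaws open and shut (so a half turn about z gives the same grasp; the last joint's range is limited). The gripper opens to 85 mm and grips with 20 to 120 N. Pads are 22 mm wide; open, the fingers measure 114 mm over their backs; the gripper's body (76 mm by 85 mm) begins 54 mm behind the grasp point. The pads swing forward as they close: fully open they stand 13 mm farther back than shut.
Start: joints at [1.234, 0.241, 0.005, 1.335, 0, 1.571], TCP at [0.165, 0.472, 0.304] pointing down, gripper open.
Joint ranges: [-2.72, 2.72], [-1.05, 1.87], [-1.09, 1.28], [-1.99, 2.15], [-1.42, 1.44], [-3.14, 3.14]. Speed limits (rad/s): [2.79, 2.79, 3.14, 3.14, 3.14, 3.14].

INTERFACE

Orientations are given as a unit quaternion [x, y, z, w].
In Python, from workcell import readout, camera, get_calibration, order, bot gives the robot as it stands.
- The arm moves only by the tool send_rows, never from a script. Its argument "moves" is a list of rows, each a list of 3 entries, a list of its own where there are three numbers: the shift along the tool's x, y, z in mm, then the turn, a rotation vector about the tool's x, y, z in rad, then the finger opening in mm, from 0 to 85.4. In form: [[[dx, dy, dz], [ax, ay, az], grip], ...]. A call has 1 to 12 rows; each row is the pose to reach, as a shift and turn from the pose measured when the call began, along the tool's axes at that moment; what a row does not reach only later rows make up. A row lasts 1/12 s, in which the tool goes at most 41.7 mm and 7.16 degrees, less where a joint would pass 70% of its speed; a pose out of reach is approached as far as the arm can. A call with a gripper value outside its range is refused whole. The fingers move at their own pace and stop on an object; the grip force is fixed at half the most. Time passes only in rows, so rows that repeat a pose let the fingers close. It gives the time, the measured TCP pose, the force and the opening at its end, in the units of the state.
- readout.get_obs(): the state, without advancing time (a new reading comes with each control period).
- camera(name): name is "scene" or "top" or "wrist"; returns the picture (420x560x3 uint8, red, green, blue); there is no depth.
- get_calibration(name): a dict with "fx", "fy", "cx", "cy" (pixels), "R" (3x3) and "t" (3): a world point X has camera coordinates R X + t. Camera axes: x right, y down, z forward; pixel columns grow to the right and rows downward; lengths in m; the calibration is good to about 2 mm. A picture is of the moment at which its call begins: read the wrist's pose just before it. get_calibration takes no time and is no camera call; for the wrist camera it gives the pose at the moment of the call.
- order.job_done(): hands the job in, once; it reports no verdict.
The state is a dict: "clock": time; "joint_pos": joint angles; "joint_vel": joint speeds; "tau": joint torques, N m; "eef_pos": TCP position; "tool_rot": TCP orientation; "ft_force": force on the tool from outside, world axes, zero at the start; "ft_torque": the same for the moment, N m; "grip_width": finger opening in m.
Only numpy, scipy, OpenCV 4.12 (cv2) and the standard library are available. Lean on these libraries where they do the work, as an engineer would, in place of code of your own. Each camera call takes 0.05 s, during which the arm holds its last target. There are 200 camera calls.

## Working session

There is one attempt and no reset: what is moved stays moved. The work goes in short steps, Python scripts to look and compute and a tool call to move; the robot and the scene stay as the last step left them, time stands still between calls to the robot, and variables do not carry over. Pictures are saved under pics/ and viewed, about 8 in all and at most 12, crops included, and the job is handed in when it is done.

Besides the shell and the picture viewer there is one more tool, called after ">>>" in YAML: its name, and indented under it one key for each argument. send_rows: Moves the arm, as the interface text tells. Its arguments: {"type":"object","properties":{"moves":{"type":"array","items":{"type":"array"}}},"required":["moves"]}

```bash
ls; mkdir -p pics; python3 - <<'E'
from workcell import readout, camera, get_calibration, order, bot
import cv2, numpy as np
print(readout.get_obs())
a=camera("scene");b=camera("top")
cv2.imwrite("pics/scene.png",a[:,:,::-1]);cv2.imwrite("pics/top.png",b[:,:,::-1])
for n in("scene","top","wrist"):print(n,get_calibration(n))
print(bot)
E
```

```text
pics
{'clock': 0.0, 'joint_pos': array([ 1.23396465e+00,  2.41445201e-01,  3.77936767e-03,  1.33517281e+00,
       -5.64782603e-07,  1.57081123e+00]), 'joint_vel': array([-0.00017218,  0.00034131,  0.00088997, -0.00035546,  0.00114945,
       -0.00017704]), 'tau': array([ 4.84125303e-04, -3.72318649e+01,  2.52407598e+01,  1.71703252e-02,
        1.28664656e-04,  7.20194805e-06]), 'eef_pos': array([0.16510179, 0.4714818 , 0.30301773]), 'tool_rot': array([ 1.67628071e-01,  9.85849779e-01, -1.00675813e-03, -1.70881317e-04]), 'ft_force': array([ 0.72035164, -0.59397581,  0.43043808]), 'ft_torque': array([0.03909075, 0.03399505, 0.00961159]), 'grip_width': 0.08574951965088283}
scene {'fx': 417.4657870921119, 'fy': 417.4657870921119, 'cx': 276.44807563596476, 'cy': 212.64950843613565, 'R': array([[ 0.77535465, -0.6315167 ,  0.00343952],
       [-0.4927855 , -0.60841339, -0.62208971],
       [ 0.39495269,  0.4806452 , -0.78293842]]), 't': array([-0.4244491 ,  0.3139505 ,  0.67922589])}
top {'fx': 494.418821273572, 'fy': 494.418821273572, 'cx': 277.7583777401504, 'cy': 201.7680499780359, 'R': array([[-0.01608063, -0.9997059 , -0.01815314],
       [-0.98363103,  0.01907573, -0.17918177],
       [ 0.17947536,  0.01497464, -0.98364849]]), 't': array([0.04973175, 0.57338263, 0.83644518])}
wrist {'fx': 364.9634282294428, 'fy': 364.9634282294428, 'cx': 280.84627959397335, 'cy': 212.81813267978103, 'R': array([[ 0.32945371,  0.94416846, -0.00248568],
       [ 0.90797721, -0.31610117,  0.27505896],
       [ 0.25891626, -0.09287614, -0.96142415]]), 't': array([-0.49875807, -0.0377393 ,  0.37912422])}
<Robot object at 0x7f7dbd403a10>
```

View pics/top.png

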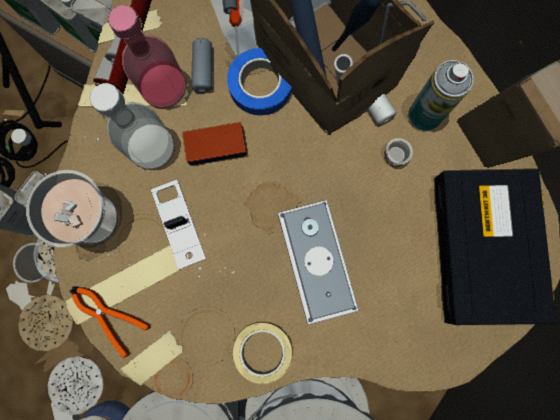

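View pics/scene.png

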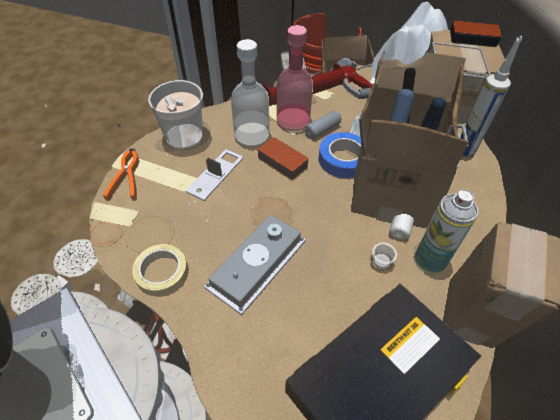

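The top view shows the plate at the upper left: eye (168,193), grip (176,222), hole (189,257). The mould's stud is at (310,227), core (319,261), dowel (328,295), and the stud end points away from the robot. Next I measure by contours.

```bash
cat > h.py <<'E'
import numpy as np, cv2
from workcell import readout, camera, get_calibration, order, bot
from scipy.spatial.transform import Rotation as Rn
def ray(c,p):
    d=c["R"].T@np.array([(p[0]-c["cx"])/c["fx"],(p[1]-c["cy"])/c["fy"],1]); return -c["R"].T@c["t"],d
def onz(c,p,z):
    o,d=ray(c,p); return o+d*(z-o[2])/d[2]
def tri(c1,p1,c2,p2):
    o1,d1=ray(c1,p1);o2,d2=ray(c2,p2)
    s=np.linalg.lstsq(np.c_[d1,-d2],o2-o1,rcond=None)[0]
    a,b=o1+s[0]*d1,o2+s[1]*d2
    return (a+b)/2,np.linalg.norm(a-b)
def proj(c,X):
    q=c["R"]@X+c["t"]; return np.array([c["fx"]*q[0]/q[2]+c["cx"],c["fy"]*q[1]/q[2]+c["cy"]])
E
python3 - <<'E'
from h import *
a=cv2.imread("pics/scene.png");b=cv2.imread("pics/top.png")
def blobs(im,x0,y0,x1,y1,lo,tag):
    g=cv2.cvtColor(im,cv2.COLOR_BGR2HSV)[y0:y1,x0:x1]
    m=((g[...,2]>lo)&(g[...,1]<45)).astype(np.uint8)
    cs,_=cv2.findContours(m,cv2.RETR_CCOMP,cv2.CHAIN_APPROX_NONE)
    for k in cs:
        if cv2.contourArea(k)>12:
            r=cv2.minAreaRect(k+np.array([x0,y0])); print(tag,lo,cv2.contourArea(k),np.round(r[0],1),np.round(r[1],1),round(r[2],1))
blobs(b,145,172,215,275,150,"topplate")
blobs(b,270,195,365,330,195,"topmould")
blobs(b,270,195,365,330,120,"topmould")
blobs(a,205,210,310,315,195,"scmould")
f=lambda im,x,y,w,h,s:cv2.resize(im[y:y+h,x:x+w],None,fx=s,fy=s,interpolation=cv2.INTER_CUBIC)
c=np.zeros((600,800,3),np.uint8)
p=f(b,275,195,85,130,4);c[:520,:340]=p
p=f(b,145,175,65,95,3);c[:285,350:545]=p
p=f(a,203,210,107,105,4);p=f(a,203,212,62*1+45,100,2.3);c[290:290+p.shape[0],350:350+p.shape[1]]=p
p=f(a,183,145,65,55,3);c[0:165,550:745]=p
cv2.imwrite("pics/c1.png",c)
E
```

```text
topplate 150 2088.5 [177.9 223.7] [85.8 29.9] 70.9
topplate 150 41.0 [188.5 255. ] [6.4 7.8] 45.0
topplate 150 287.5 [166.8 193.7] [15. 22.] 69.4
topmould 195 48.0 [332.2 315.5] [ 2.3 42.4] 74.7
topmould 195 587.0 [318.5 260.5] [27. 27.] 90.0
topmould 195 24.5 [308.8 263.3] [5.7 4.9] 45.0
topmould 195 23.5 [328.3 257.8] [5.7 4.9] 45.0
topmould 195 165.0 [309.5 227. ] [14. 15.] 90.0
topmould 195 39.0 [309.5 226.5] [7. 7.] 0.0
topmould 195 207.5 [294.5 267.2] [104.5   3. ] 74.9
topmould 195 50.5 [340.9 255.2] [104.1   1.6] 73.9
topmould 120 5905.5 [317.7 261.5] [116.1  53. ] 74.7
topmould 120 18.0 [353.5 308. ] [4.9 4.9] 45.0
topmould 120 20.0 [328. 294.] [5.7 5.7] 45.0
topmould 120 18.5 [309.8 226.8] [4.9 4.2] 45.0
topmould 120 21.0 [306.6 218. ] [4.1 8.2] 71.6
topmould 120 273.5 [296.6 267.3] [113.    5.6] 75.1
scmould 195 426.0 [255.5 254.5] [21. 25.] 90.0
scmould 195 13.5 [262.3 258.8] [4.2 3.5] 45.0
scmould 195 271.0 [262.8 279.6] [ 39.8 110. ] 64.6
scmould 195 108.5 [274. 229.] [10. 14.] 90.0
scmould 195 25.0 [274.  228.5] [6. 5.] 0.0
```

View pics/c1.png

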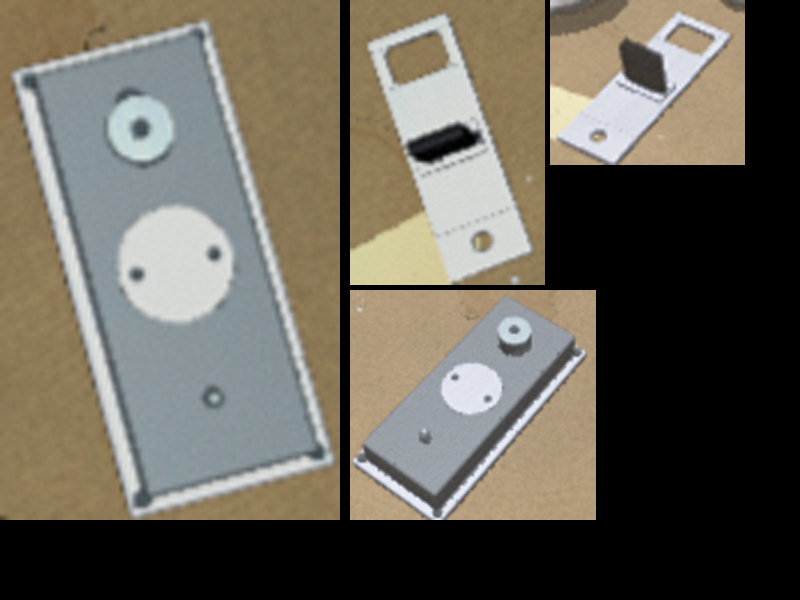

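The crops show the mould with a light foot rim, stud head at about (309.5,227) and core at (318.5,260.5); the dowel is at about (328,294). The plate is clear, with nothing close to its grip.

```bash
python3 - <<'E'
from h import *
S=get_calibration("scene");T=get_calibration("top");W=get_calibration("wrist")
print("head",tri(T,(309.5,227),S,(274,228.5)))
print("core",tri(T,(318.5,260.5),S,(255.5,254.5)))
for z in(.035,.043):
  k=onz(T,(318.5,260.5),z);print("core",z,k,onz(S,(255.5,254.5),z))
  h=onz(T,(309.5,227),z+.018);print("head",h,onz(S,(274,228.5),z+.018)); v=k-h; print(np.linalg.norm(v[:2]),np.arctan2(v[1],v[0]))
# plate
P=onz(T,(177.9,223.7),.005);e=onz(T,(166.8,193.7),.003);h=onz(T,(188.5,255.),.003)
v=(h-e)[:2];print("plate mid",P,"eye",e,"hole",h,np.linalg.norm(v),np.arctan2(v[1],v[0]))
o=readout.get_obs();M=Rn.from_quat(o["tool_rot"]).as_matrix();print(M.round(3))
print("cam in tool",M.T@(-W["R"].T@W["t"]-o["eef_pos"]), (W["R"]@M).round(3))
E
```

```text
head (array([ 0.52760322, -0.01622174,  0.05134358]), np.float64(5.143019344526917e-05))
core (array([ 0.46881265, -0.03148163,  0.03134624]), np.float64(0.0008581484136145458))
core 0.035 [ 0.46897406 -0.03143996  0.035     ] [ 0.46709271 -0.03325869  0.035     ]
head [ 0.52736658 -0.01612917  0.053     ] [ 0.52686396 -0.017179    0.053     ]
0.0603664371833516 -2.885160811563806
core 0.043 [ 0.46848676 -0.03092218  0.043     ] [ 0.46419119 -0.03752935  0.043     ]
head [ 0.52633439 -0.01574097  0.061     ] [ 0.52317732 -0.02175387  0.061     ]
0.05980650446360729 -2.8849456337907733
plate mid [0.54440031 0.22932613 0.005     ] eye [0.60295527 0.25224353 0.003     ] hole [0.48531709 0.20869574 0.003     ] 0.1254398276038793 -2.787050793246163
[[-0.944  0.331 -0.001]
 [ 0.331  0.944 -0.002]
 [-0.    -0.002 -1.   ]]
cam in tool [ 6.85417150e-02 -7.89819694e-05 -7.05646380e-02] [[ 0.001  1.     0.001]
 [-0.961  0.001 -0.275]
 [-0.275 -0.     0.961]]
```

```bash
cat >> h.py <<'E'
# tool pose for plate pose: plate origin p, plate yaw a (x dir), tilt t (eye end down +), grasp depth g above underside
def plateR(a,t): return Rn.from_euler("z",a)*Rn.from_euler("y",-t)   # -t about y lifts +x (hole) end
# tool in plate frame: z=-Zp, y=-Xp, x=y cross z
TP=Rn.from_matrix(np.array([[0,-1,0],[-1,0,0],[0,0,-1]],float))
def delta(R,p):
    o=readout.get_obs();C=Rn.from_quat(o["tool_rot"])
    print("shift mm",np.round(1e3*C.inv().apply(p-o["eef_pos"]),1),"rot",np.round((C.inv()*R).as_rotvec(),4),"t",o["clock"])
def toolpose(po,a,t,h): # h: TCP height above underside along plate normal
    R=plateR(a,t); return R*TP, po+R.apply([0,0,h])
def state():
    o=readout.get_obs();print(round(o["clock"],2),o["eef_pos"].round(4),"F",o["ft_force"].round(2),"T",o["ft_torque"].round(2),"w",round(o["grip_width"],4),"j",o["joint_pos"].round(2));return o
E
python3 - <<'E'
from h import *
print(TP.as_matrix(), np.linalg.det(TP.as_matrix()))
R,p=toolpose(np.array([.5448,.2307,0]),-2.787,0,.20);print(p);delta(R,p)
E
```

```text
[[ 0. -1.  0.]
 [-1.  0. -0.]
 [ 0.  0. -1.]] 0.9999999999999993
[0.5448 0.2307 0.2   ]
shift mm [-437.9 -101.6  103.3] rot [-0.0018  0.0009  0.8794] t 0.1
```

>>> send_rows:
  moves:
    - [[-40,-10,0],[0,0,0.08],85]
    - [[-80,-19,10],[0,0,0.16],85]
    - [[-120,-28,20],[0,0,0.24],85]
    - [[-160,-37,30],[0,0,0.32],85]
    - [[-200,-46,40],[0,0,0.4],85]
    - [[-240,-56,50],[0,0,0.48],85]
    - [[-280,-65,60],[0,0,0.56],85]
    - [[-320,-74,70],[0,0,0.64],85]
    - [[-360,-84,80],[0,0,0.72],85]
    - [[-400,-93,92],[0,0,0.8],85]
    - [[-438,-102,103],[0,0,0.88],85]
    - [[-438,-102,103],[0,0,0.88],85]

```text
clock: 1.1
eef_pos: [0.5485, 0.2258, 0.197]
tool_rot: [0.575, 0.818, -0.002, 0.001]
ft_force: [-0.1, 0.6, -0.2]
grip_width: 0.0848
```

```bash
python3 - <<'E'
from h import *
state()
c=get_calibration("wrist");w=camera("wrist");cv2.imwrite("pics/w1.png",w[:,:,::-1])
g=cv2.cvtColor(w,cv2.COLOR_RGB2HSV)
m=((g[...,2]>150)&(g[...,1]<45)).astype(np.uint8)
cs,_=cv2.findContours(m,cv2.RETR_CCOMP,cv2.CHAIN_APPROX_NONE)
for k in cs:
  if cv2.contourArea(k)>60:
    r=cv2.minAreaRect(k);print(cv2.contourArea(k),np.round(r[0],1),np.round(r[1],1),round(r[2],1),onz(c,r[0],.003).round(4))
state()
E
```

```text
1.1 [0.5485 0.2258 0.197 ] F [-0.12  0.62 -0.24] T [ 0.   -0.06 -0.02] w 0.0848 j [ 0.39  0.49  0.08  1.17 -0.    1.62]
7136.0 [278.  197.5] [ 71. 226.] 90.0 [0.5453 0.2292 0.003 ]
10976.0 [499.  197.5] [117. 120.] 90.0 [0.6998 0.285  0.003 ]
225.0 [ 9. 76.] [18. 30.] 0.0 [0.3441 0.247  0.003 ]
8035.5 [437.5  26. ] [ 52. 243.] 90.0 [0.6046 0.3736 0.003 ]
86.0 [383.5  35.5] [21.  7.] -0.0 [0.5737 0.3564 0.003 ]
344.5 [359.2  17. ] [45.3 13.4] 38.7 [0.5543 0.3611 0.003 ]
7729.0 [177.2  56.9] [126.7  74.2] 80.1 [0.4489 0.2976 0.003 ]
1.15 [0.5469 0.227  0.1975] F [-0.32  0.46 -0.39] T [0.04 0.04 0.06] w 0.0851 j [ 0.39  0.49  0.08  1.17 -0.    1.62]
```

View pics/w1.png

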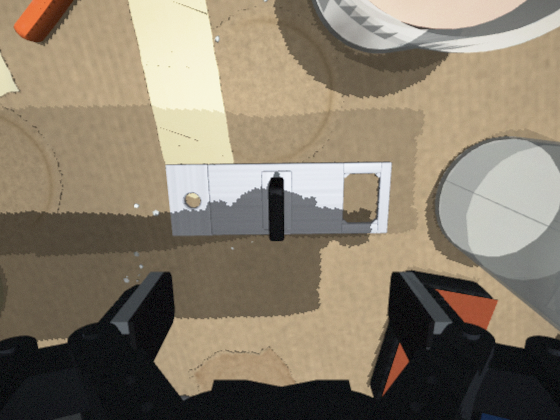

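The wrist view shows the plate centred at (278,197), its grip at (277,208) and parallel to the jaws. The block's corner is near the right finger at (405,275), so I descend with a narrower opening.

```bash
python3 - <<'E'
from h import *
c=get_calibration("wrist");print("block corner",onz(c,(405,275),.031),onz(c,(385,385),.031))
R,p=toolpose(np.array([.5443,.2293,0]),-2.789,0,.088);delta(R,p)
E
```

```text
block corner [0.64527395 0.21472079 0.031     ] [0.67117335 0.12401398 0.031     ]
shift mm [  3.3  -1.2 109.5] rot [-0.0044  0.0025 -0.0043] t 1.15
```

>>> send_rows:
  moves:
    - [[3,-1,25],[-0.004,0.002,-0.004],45]
    - [[3,-1,50],[-0.004,0.002,-0.004],45]
    - [[3,-1,75],[-0.004,0.002,-0.004],45]
    - [[3,-1,95],[-0.004,0.002,-0.004],45]
    - [[3,-1,105],[-0.004,0.002,-0.004],45]
    - [[3,-1,109.5],[-0.004,0.002,-0.004],45]
    - [[3,-1,109.5],[-0.004,0.002,-0.004],45]
    - [[3,-1,109.5],[-0.004,0.002,-0.004],20]
    - [[3,-1,109.5],[-0.004,0.002,-0.004],10]
    - [[3,-1,109.5],[-0.004,0.002,-0.004],0]
    - [[3,-1,109.5],[-0.004,0.002,-0.004],0]
    - [[3,-1,109.5],[-0.004,0.002,-0.004],0]

```text
clock: 2.15
eef_pos: [0.5455, 0.2296, 0.0897]
tool_rot: [0.572, 0.82, 0.001, 0.001]
ft_force: [-1.0, 0.7, 6.6]
grip_width: 0.0088
```

>>> send_rows:
  moves:
    - [[0,0,0],[0,0,0],0]
    - [[0,0,0],[0,0,0],0]
    - [[0,0,0],[0,0,0],0]
    - [[0,0,0],[0,0,0],0]

```text
clock: 2.48
eef_pos: [0.5456, 0.2295, 0.0898]
tool_rot: [0.572, 0.82, 0.001, 0.001]
ft_force: [0.5, -0.6, 0.9]
grip_width: 0.0091
```

```bash
python3 - <<'E'
from h import *
state()
c=get_calibration("wrist");w=camera("wrist");cv2.imwrite("pics/w2.png",w[:,:,::-1])
E
```

```text
2.48 [0.5456 0.2295 0.0898] F [ 0.52 -0.64  0.88] T [-0.06  0.01 -0.02] w 0.0091 j [ 0.4   0.59 -0.06  0.92 -0.    1.62]
```

```bash
python3 - <<'E'
from h import *
c=get_calibration("wrist");w=cv2.imread("pics/w2.png");o=state()
C=Rn.from_quat(o["tool_rot"]);R=C*TP.inv();po=o["eef_pos"]+C.apply([0,0,o["eef_pos"][2]])
print("plate from tool",po,R.as_euler("ZYX"))
for X in [(-83,27,5),(-83,-27,5),(80,27,5),(80,-27,5),(63,0,5),(-75,19,5),(-49,19,5),(-75,-19,5),(-49,-19,5)]:
  p=proj(c,po+R.apply(np.array(X)/1e3));print(X,p.round(1));cv2.circle(w,tuple(p.round().astype(int).tolist()),3,(0,0,255),1)
cv2.imwrite("pics/w2b.png",w)
E
```

```text
2.53 [0.5456 0.2295 0.0897] F [ 0.02 -0.89  1.34] T [-0.02  0.06  0.01] w 0.0086 j [ 0.4   0.59 -0.06  0.92 -0.    1.62]
plate from tool [5.45850843e-01 2.29586549e-01 3.53297197e-07] [-2.78931491e+00  2.80337463e-03  1.21326621e-04]
(-83, 27, 5) [451.2 315.7]
(-83, -27, 5) [467.1 207.4]
(80, 27, 5) [112.6 315.3]
(80, -27, 5) [ 97.2 207. ]
(63, 0, 5) [142.1 263.6]
(-75, 19, 5) [436.5 300.8]
(-49, 19, 5) [381.8 300.7]
(-75, -19, 5) [446.6 224.7]
(-49, -19, 5) [388.4 224.6]
```

View pics/w2b.png

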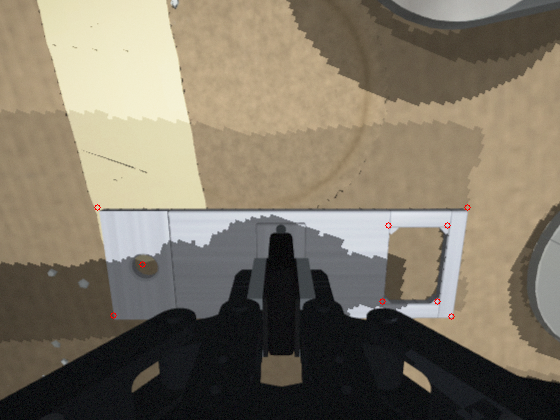

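The plate sits in the jaws as predicted, within 1–3 px, about 1 mm toward -x of the tool and about 0.7 mm toward the eye. I lift it, move beside the mould and look down at it.

```bash
python3 - <<'E'
from h import *
R,p=toolpose(np.array([.4868,-.0991,.17]),-2.885,0,.09);delta(R,p)
E
```

```text
shift mm [-288.2 -168.1 -170.7] rot [ 0.0028 -0.      0.0957] t 2.5333
```

>>> send_rows:
  moves:
    - [[0,0,-15],[0,0,0],0]
    - [[0,0,-40],[0,0,0],0]
    - [[-10,-6,-80],[0,0,0],0]
    - [[-30,-17,-115],[0,0,0.01],0]
    - [[-60,-35,-150],[0,0,0.02],0]
    - [[-95,-55,-171],[0,0,0.03],0]
    - [[-130,-75,-171],[0,0,0.04],0]
    - [[-165,-96,-171],[0,0,0.05],0]
    - [[-200,-116,-171],[0,0,0.06],0]
    - [[-235,-137,-171],[0,0,0.075],0]
    - [[-265,-155,-171],[0,0,0.085],0]
    - [[-288,-168,-171],[0.003,0,0.096],0]

```text
clock: 3.53
eef_pos: [0.4852, -0.102, 0.2599]
tool_rot: [0.612, 0.791, -0.001, -0.0]
ft_force: [0.4, -0.2, -1.2]
grip_width: 0.0088
```

>>> send_rows:
  moves:
    - [[0,0,0],[0,0,0],0]
    - [[0,0,0],[0,0,0],0]
    - [[0,0,0],[0,0,0],0]

```text
clock: 3.78
eef_pos: [0.485, -0.1017, 0.2596]
tool_rot: [0.612, 0.791, -0.001, -0.001]
ft_force: [-0.1, 0.1, -1.5]
grip_width: 0.0089
```

```bash
python3 - <<'E'
from h import *
o=state();c=get_calibration("wrist");w=camera("wrist")
np.savez("pics/w3.npz",R=c["R"],t=c["t"],e=o["eef_pos"],q=o["tool_rot"])
w=w[:,:,::-1].copy();cv2.imwrite("pics/w3.png",w)
C=Rn.from_quat(o["tool_rot"]);R=C*TP.inv();po=o["eef_pos"]+C.apply([0,0,.0898])
print(R.as_euler("ZYX"))
mc=np.array([.469,-.0314,.035]);mR=Rn.from_euler("z",-2.885)
v=w.copy()
for X in [(98,40,0),(98,-40,0),(-98,40,0),(-98,-40,0),(0,0,0),(63,0,12),(-62,0,18)]:
  p=proj(c,mc+mR.apply(np.array(X)/1e3));print(X,p.round(1));cv2.circle(v,tuple(p.round().astype(int).tolist()),3,(0,0,255),1)
for X in [(-83,-27,5),(80,-27,5),(63,0,5),(-75,-19,5),(-49,-19,5)]:
  p=proj(c,po+R.apply(np.array(X)/1e3));cv2.circle(v,tuple(p.round().astype(int).tolist()),3,(255,0,0),1)
cv2.imwrite("pics/w3b.png",v)
E
```

```text
3.78 [ 0.485  -0.1017  0.2596] F [-0.08  0.05 -1.53] T [-0.    0.   -0.01] w 0.0089 j [-0.21  0.26 -0.09  1.23 -0.    1.11]
[-2.88889279e+00 -2.32043862e-03 -5.21469145e-04]
(98, 40, 0) [161.6 156.4]
(98, -40, 0) [151.7  48.7]
(-98, 40, 0) [405.  155.7]
(-98, -40, 0) [414.8  47.7]
(0, 0, 0) [283.1 104.2]
(63, 0, 12) [198.5 104.3]
(-62, 0, 18) [368.5 103.7]
```

View pics/w3b.png

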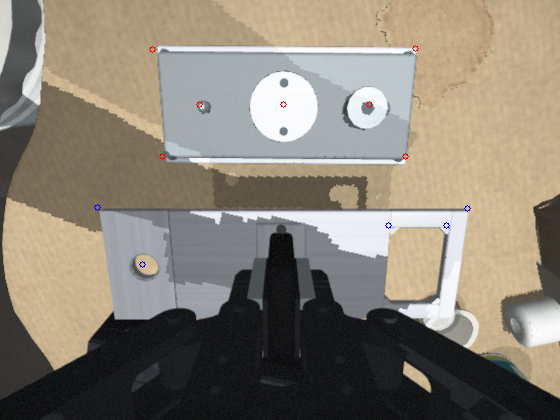

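The mould lies above the plate edge in the view: core at about (283,106), head (368,108), dowel (203,107). Next I take precise centres relative to the tool, for both mould and plate.

```bash
python3 - <<'E'
from h import *
w=cv2.imread("pics/w3.png");d=np.load("pics/w3.npz");c=get_calibration("wrist");c["R"]=d["R"];c["t"]=d["t"]
C=Rn.from_quat(d["q"]);toT=lambda X:(1e3*C.inv().apply(X-d["e"])).round(2)
g=cv2.cvtColor(w,cv2.COLOR_BGR2HSV)
def blobs(m,x0,y0,x1,y1,tag,z,amin=20):
  cs,_=cv2.findContours(m[y0:y1,x0:x1].astype(np.uint8),cv2.RETR_CCOMP,cv2.CHAIN_APPROX_NONE,offset=(x0,y0))
  for k in cs:
    if cv2.contourArea(k)>amin and len(k)>5:
      e=cv2.fitEllipse(k);p=onz(c,e[0],z);print(tag,cv2.contourArea(k),np.round(e[0],1),np.round(e[1],1),"bbox",cv2.boundingRect(k),p.round(4),toT(p))
bright=(g[...,2]>185)
blobs(bright,245,65,325,148,"core",.035,100)
blobs(bright,340,80,392,135,"head",.053,100)
gray=cv2.cvtColor(w,cv2.COLOR_BGR2GRAY)
print(gray[98:116,192:216])
# hole & eye of plate
blobs((g[...,2]<150)|(g[...,1]>50),128,245,165,285,"hole",.1748,100)
E
```

```text
core 3726.0 [283.5 106.3] [67.7 70.2] bbox (250, 71, 68, 72) [ 0.4697 -0.0328  0.035 ] [ 70.43   2.95 224.59]
core 181.5 [314.8  69.5] [11.2 31.5] bbox (296, 65, 29, 14) [ 0.4858 -0.001   0.035 ] [ 97.18  26.52 224.55]
head 1821.5 [367.3 100.1] [49.8 53.5] bbox (340, 80, 52, 49) [ 0.5273 -0.0135  0.053 ] [ 74.75  63.57 206.45]
head 141.5 [367.2 107.7] [13.3 13.9] bbox (361, 101, 15, 15) [ 0.5289 -0.0186  0.053 ] [ 69.41  63.84 206.45]
[[169 172 172 168 171 171 168 169 171 168 167 172 169 171 170 169 169 171
  171 170 169 169 169 172]
 [169 170 170 170 170 170 169 170 171 173 170 167 170 170 170 167 172 172
  170 171 169 171 172 171]
 [168 168 169 171 170 171 172 171 166 138 141 145 143 153 164 171 171 170
  171 168 170 170 171 169]
 [172 171 169 169 171 168 169 154 137 122 127 126 127 129 132 141 162 174
  171 169 170 171 169 170]
 [172 171 172 173 169 171 151 134 128 133 135 133 127 125 117 112 116 155
  167 170 170 171 171 171]
 [168 170 171 171 170 163 139 129 142 149 147 142 138 128 120 111 103 130
  163 173 172 172 172 170]
 [168 168 170 171 170 147 132 137 187 216 213 172 146 1
[... 567 characters left out ...]
1 168 174 150 120 112 120 123 123 117 113 109  99  89  86
  147 172 171 171 171 171]
 [168 171 169 173 171 170 167 139 110 107 111 110 105 105  95  86  84  85
  150 170 172 171 172 173]
 [170 168 170 170 168 172 174 163 156 143 111  97 115 122 127 104  85 134
  162 171 170 173 171 173]
 [172 171 170 170 171 170 171 172 171 137  96  88 139 157 162 154 151 167
  171 171 171 173 171 172]
 [170 169 169 172 172 169 171 174 171 159 151 149 166 172 173 171 172 171
  170 171 167 171 172 171]
 [169 171 170 169 170 172 170 171 171 171 172 171 172 168 171 169 171 171
  171 171 170 169 173 172]]
hole 564.5 [143.6 267.3] [24.8 29.3] bbox (129, 254, 30, 27) [ 0.4247 -0.1192  0.1748] [ -1.86 -62.51  84.9 ]
```

```bash
python3 - <<'E'
from h import *
w=cv2.imread("pics/w3.png");d=np.load("pics/w3.npz");c=get_calibration("wrist");c["R"]=d["R"];c["t"]=d["t"]
C=Rn.from_quat(d["q"]);toT=lambda X:(1e3*C.inv().apply(X-d["e"])).round(2)
for n,p,z in(("dowel",(201.3,105.9),.047),("core",(283.5,106.3),.035),("head",(367.2,107.7),.053)):
  P=onz(c,p,z);print(n,P.round(4),toT(P))
s=cv2.cvtColor(w,cv2.COLOR_BGR2HSV)[...,1].astype(int)
m=s<55
up=[];lo=[]
for x in range(175,395,4):
  col=np.where(m[30:180,x])[0]+30
  up.append((x,col.min()));lo.append((x,col.max()))
for L,z in((up,.008),(lo,.008)):
  q=np.array([toT(onz(c,p,z)) for p in L]);
  for _ in range(3):
    f=np.polyfit(q[:,1],q[:,0],1);r=q[:,0]-np.polyval(f,q[:,1]);q=q[abs(r)<1.5*np.median(abs(r))+.3]
  print("edge x at y=3:",np.polyval(f,3).round(2),"slope",f[0].round(4),len(q))
E
```

```text
dowel [ 0.4103 -0.048   0.047 ] [ 70.59 -58.38 212.73]
core [ 0.4697 -0.0328  0.035 ] [ 70.43   2.93 224.59]
head [ 0.5289 -0.0186  0.053 ] [ 69.43  63.85 206.45]
edge x at y=3: 117.5 slope -0.0083 55
edge x at y=3: 22.03 slope -0.0053 55
```

The core-to-dowel spacing reads about 1.7 mm short from this height, so I go 100 mm lower for a finer view.

>>> send_rows:
  moves:
    - [[0,0,25],[0,0,-0.004],0]
    - [[0,0,50],[0,0,-0.008],0]
    - [[0,0,75],[0,0,-0.008],0]
    - [[0,0,95],[0,0,-0.008],0]
    - [[0,0,100],[0,0,-0.008],0]
    - [[0,0,100],[0,0,-0.008],0]
    - [[0,0,100],[0,0,-0.008],0]
    - [[0,0,100],[0,0,-0.008],0]

```text
clock: 4.5
eef_pos: [0.4862, -0.1008, 0.1611]
tool_rot: [0.608, 0.794, -0.0, 0.0]
ft_force: [-0.2, -0.3, -1.4]
grip_width: 0.0089
```

```bash
python3 - <<'E'
from h import *
o=state();c=get_calibration("wrist");w=camera("wrist")[:,:,::-1].copy()
np.savez("pics/w4.npz",R=c["R"],t=c["t"],e=o["eef_pos"],q=o["tool_rot"]);cv2.imwrite("pics/w4.png",w)
C=Rn.from_quat(o["tool_rot"]);toT=lambda X:(1e3*C.inv().apply(X-o["eef_pos"])).round(2)
g=cv2.cvtColor(w,cv2.COLOR_BGR2HSV)
for n,X,z in(("core",[.4697,-.0328,.035],.035),("head",[.5289,-.0186,.053],.053),("dowel",[.4103,-.048,.047],.047)):
  p=proj(c,np.array(X));print(n,"pred",p.round(1));r=60 if n!="dowel" else 12
  x0,y0=[max(0,int(v)-r) for v in p]
  for lo in (190,205):
    cs,_=cv2.findContours((g[y0:y0+2*r,x0:x0+2*r,2]>lo).astype(np.uint8),cv2.RETR_CCOMP,cv2.CHAIN_APPROX_NONE,offset=(x0,y0))
    for k in cs:
      if len(k)>8 and cv2.contourArea(k)>20:
        e=cv2.fitEllipse(k);print(lo,cv2.contourArea(k),np.round(e[0],1),np.round(e[1],1),toT(onz(c,e[0],z)))
E
```

```text
4.5 [ 0.4862 -0.1008  0.1611] F [-0.2  -0.34 -1.37] T [ 0.   -0.01  0.01] w 0.0089 j [-0.2   0.35 -0.25  0.98 -0.    1.1 ]
core pred [282.3 106. ]
190 8241.0 [282.1 105.1] [100.5 104.4] [ 70.55   1.57 126.02]
190 146.5 [281.4 142.5] [13.3 14.3] [ 51.49   1.25 126.04]
190 170.5 [282.8  69.6] [14.1 15.5] [ 87.69   1.86 126.01]
205 8186.5 [282.1 105. ] [100.1 104.1] [ 70.58   1.55 126.02]
205 158.0 [281.2 142.4] [14.  14.5] [ 51.53   1.13 126.04]
205 180.5 [282.7  69.5] [15.  15.5] [ 87.74   1.82 126.01]
head pred [411.7 109.7]
190 3052.5 [412.1 108.4] [59.3 65.6] [ 68.96  62.67 108.05]
190 358.5 [411.8 109.5] [20.9 22.1] [ 68.49  62.57 108.05]
205 2978.0 [412.  108.4] [58.5 64.9] [ 68.98  62.61 108.05]
205 381.0 [411.8 109.6] [21.8 22.5] [ 68.45  62.57 108.05]
dowel pred [155.9 104.1]
190 30.0 [155.9 104.2] [6.2 6.5] [ 70.78 -59.64 114.  ]
205 21.0 [156.2 104.6] [4.8 6. ] [ 70.62 -59.51 114.  ]
```

View pics/w4.png

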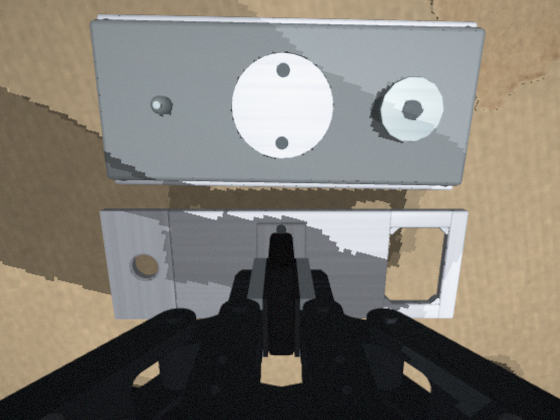

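The lower view confirms it in the tool frame: dowel (70.6,-59.6), stem (69.0,62.6), with the stud about 1–3 mm toward the dowel from its seat. I build the mould frame from this and test the tilted pose high up.

```bash
cat >> h.py <<'E'
d4=np.load("pics/w4.npz");C4=Rn.from_quat(d4["q"])
S=d4["e"]+C4.apply([.0690,.0626,0]);S[2]=.035
D=d4["e"]+C4.apply([.0706,-.0596,0]);D[2]=.035
mx=C4.apply([.0135,-1,0]);A=np.arctan2(mx[1],mx[0])
PT=np.array([-.0014,.0003,.0898])  # plate origin in tool
def go(t,Ex,Ez,Ey=0,yaw=0,n=1):
    """t deg, E (eye_end) mm relative to stem axis on mould top"""
    mR=Rn.from_euler("z",A);R=plateR(A+yaw,np.radians(t))
    E=S+mR.apply(np.array([Ex,Ey,Ez])/1e3)
    Rt=R*TP;p=E+R.apply([.075,0,0])-Rt.apply(PT);delta(Rt,p)
def where():
    o=readout.get_obs();C=Rn.from_quat(o["tool_rot"]);R=C*TP.inv();po=o["eef_pos"]+C.apply(PT)
    mR=Rn.from_euler("z",A);r=mR.inv()*R
    f=lambda x:(1e3*mR.inv().apply(po+R.apply([x,0,0])-S)).round(2)
    print("t",round(o["clock"],2),"E",f(-.075),"hole-dowel",(f(.063)-1e3*mR.inv().apply(D-S)).round(2),"yaw/tilt/roll",np.degrees(r.as_euler("ZYX")).round(2),"Fm",mR.inv().apply(o["ft_force"]).round(1),"w",round(1e3*o["grip_width"],1))
E
python3 - <<'E'
from h import *
print(S,D,A,np.linalg.norm(S-D));where();go(38,-25,60)
E
```

```text
[ 0.52873525 -0.01791442  0.035     ] [ 0.41032652 -0.04815959  0.035     ] -2.8919163906090994 0.1222104640735622
t 4.55 E [-13.7   70.54  36.51] hole-dowel [ 2.08 72.31 36.4 ] yaw/tilt/roll [0.76 0.05 0.06] Fm [ 0.6 -0.3 -1. ] w 9.0
shift mm [ 70.3  83.6 -50.9] rot [0.664  0.0054 0.0123] t 4.55
```

>>> send_rows:
  moves:
    - [[0,0,-30],[0,0,0],0]
    - [[0,0,-65],[0,0,0],0]
    - [[0,0,-95],[0,0,0],0]
    - [[10,10,-105],[0.06,0,0.002],0]
    - [[22,22,-105],[0.15,0,0.004],0]
    - [[34,36,-105],[0.25,0.002,0.006],0]
    - [[46,50,-103],[0.35,0.003,0.008],0]
    - [[58,62,-98],[0.45,0.004,0.01],0]
    - [[66,74,-90],[0.55,0.005,0.012],0]
    - [[70,82,-80],[0.62,0.005,0.012],0]
    - [[70,84,-70],[0.664,0.005,0.012],0]
    - [[70,84,-60],[0.664,0.005,0.012],0]

```text
clock: 5.55
eef_pos: [0.5506, -0.0104, 0.2188]
tool_rot: [0.579, 0.747, -0.258, -0.2]
ft_force: [-0.5, -0.2, -2.1]
grip_width: 0.0091
```

>>> send_rows:
  moves:
    - [[0,0,0],[0,0,0],0]
    - [[0,0,0],[0,0,0],0]
    - [[0,0,0],[0,0,0],0]

```text
clock: 5.8
eef_pos: [0.5506, -0.0108, 0.2203]
tool_rot: [0.58, 0.747, -0.257, -0.199]
ft_force: [-0.1, -1.4, -1.4]
grip_width: 0.009
```

```bash
python3 - <<'E'
from h import *
state();where();go(38,-25,60);go(38,-19,35);go(38,-17.5,10)
w=camera("wrist");cv2.imwrite("pics/w5.png",w[:,:,::-1])
E
```

```text
5.8 [ 0.5506 -0.0108  0.2203] F [-0.14 -1.41 -1.41] T [ 0.18 -0.8  -0.04] w 0.009 j [ 0.04  0.84  0.6   1.98 -0.13  1.4 ]
t 5.8 E [-2.713e+01 -4.000e-02  6.823e+01] hole-dowel [-4.0470e+01  3.0000e-02  1.5303e+02] yaw/tilt/roll [ 6.000e-02 -3.792e+01  3.000e-02] Fm [ 0.5  1.3 -1.4] w 9.0
shift mm [-0.1  3.5  7.7] rot [0.0015 0.0012 0.0008] t 5.8
shift mm [-0.1 14.1 31.1] rot [0.0015 0.0012 0.0008] t 5.8
shift mm [-0.  28.3 51.7] rot [0.0015 0.0012 0.0008] t 5.8
```

View pics/w5.png

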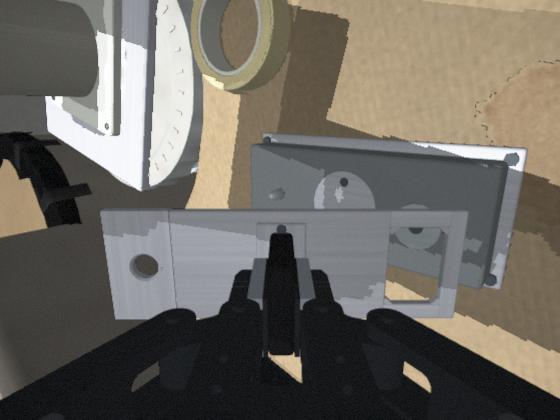

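Full tilt is reachable, and the head shows through the eye at (418,230). I descend beside the head on the side away from the dowel.

```bash
python3 - <<'E'
from h import *
go(38,-20,35);go(38,-18.5,22);go(38,-18.5,6.5)
E
```

```text
shift mm [ 0.  15.2 30.8] rot [0.0021 0.0013 0.0006] t 5.85
shift mm [ 0. 22. 42.] rot [0.0021 0.0013 0.0006] t 5.85
shift mm [ 0.  31.5 54.3] rot [0.0021 0.0013 0.0006] t 5.85
```

>>> send_rows:
  moves:
    - [[0,4,8],[0.002,0.001,0],0]
    - [[0,8,16],[0.002,0.001,0],0]
    - [[0,12,24],[0.002,0.001,0],0]
    - [[0,15,31],[0.002,0.001,0],0]
    - [[0,18.5,36.5],[0.002,0.001,0],0]
    - [[0,22,42],[0.002,0.001,0],0]
    - [[0,22,42],[0.002,0.001,0],0]
    - [[0,22,42],[0.002,0.001,0],0]

```text
clock: 6.52
eef_pos: [0.5422, -0.013, 0.1735]
tool_rot: [0.58, 0.747, -0.258, -0.2]
ft_force: [1.0, 0.4, -1.1]
grip_width: 0.0092
```

```bash
python3 - <<'E'
from h import *
where();go(38,-18.5,13);go(38,-18.5,6.5)
w=camera("wrist");cv2.imwrite("pics/w6.png",w[120:330,300:540][:,:,::-1].repeat(2,0).repeat(2,1))
E
```

```text
t 6.52 E [-18.14  -0.09  21.42] hole-dowel [-3.1710e+01 -2.0000e-02  1.0652e+02] yaw/tilt/roll [ 6.000e-02 -3.807e+01 -3.000e-02] Fm [-1.  -0.1 -1.1] w 9.2
shift mm [-0.   5.4  6.5] rot [-0.0013  0.0001  0.0008] t 6.5167
shift mm [-0.   9.4 11.6] rot [-0.0013  0.0001  0.0008] t 6.5167
```

View pics/w6.png

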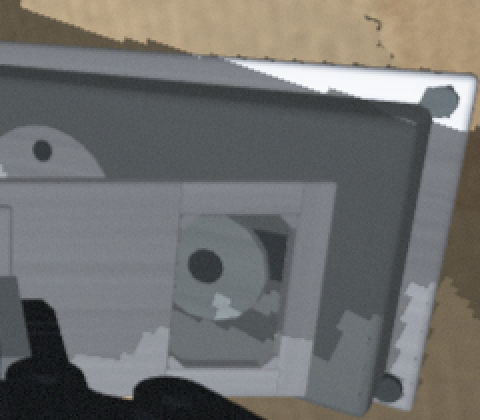

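Head and eye line up, with the head seen through the eye at about (403,253). I check that against the prediction before going on.

```bash
python3 - <<'E'
from h import *
c=get_calibration("wrist");o=readout.get_obs();C=Rn.from_quat(o["tool_rot"]);R=C*TP.inv();po=o["eef_pos"]+C.apply(PT)
print("head centre",proj(c,S+[0,0,.018]), "meas 402.5,253");print("1mm along mx, my:",proj(c,S+[0,0,.018]+.001*mx)-proj(c,S+[0,0,.018]),proj(c,S+[0,0,.018]+.001*np.cross([0,0,1],mx))-proj(c,S+[0,0,.018]))
for X in [(-75,-19,5),(-49,-19,5),(-75,19,5),(-49,19,5)]:print(X,proj(c,po+R.apply(np.array(X)/1e3)).round(1))
print("measured approx corners 446.5,227 / 390,227 / 441,302 / 384,302")
where()
E
```

```text
head centre [402.58471361 250.39526797] meas 402.5,253
1mm along mx, my: [-1.90704697 -0.44993663] [-0.18133934  1.80887555]
(-75, -19, 5) [447.5 227.2]
(-49, -19, 5) [389.6 227.2]
(-75, 19, 5) [437.4 302.7]
(-49, 19, 5) [383.  302.7]
measured approx corners 446.5,227 / 390,227 / 441,302 / 384,302
t 6.57 E [-1.850e+01 -1.000e-02  2.187e+01] hole-dowel [-3.1990e+01  3.0000e-02  1.0687e+02] yaw/tilt/roll [ 5.000e-02 -3.802e+01 -2.000e-02] Fm [-0.6  0.6 -1.5] w 9.0
```

>>> send_rows:
  moves:
    - [[0,2,2.5],[0,0,0],0]
    - [[0,4,5],[0,0,0],0]
    - [[0,6,7.5],[0,0,0],0]
    - [[0,8,10],[0,0,0],0]
    - [[0,9.5,12],[0,0,0],0]
    - [[0,9.5,12],[0,0,0],0]
    - [[0,9.5,12],[0,0,0],0]

```text
clock: 7.15
eef_pos: [0.5424, -0.013, 0.1585]
tool_rot: [0.58, 0.747, -0.257, -0.2]
ft_force: [0.5, -0.4, -1.8]
grip_width: 0.0088
```

```bash
python3 - <<'E'
from h import *
where();go(38,-18.5,6.5);go(38,-12,6.5);go(38,-8,6.5)
E
```

```text
t 7.15 E [-18.39  -0.08   6.35] hole-dowel [-3.194e+01 -1.000e-02  9.142e+01] yaw/tilt/roll [ 6.000e-02 -3.806e+01 -3.000e-02] Fm [-0.4  0.5 -1.8] w 8.8
shift mm [-0.  -0.1 -0.1] rot [-0.001   0.0002  0.0009] t 7.15
shift mm [-0.  -5.2  3.9] rot [-0.001   0.0002  0.0009] t 7.15
shift mm [-0.  -8.4  6.4] rot [-0.001   0.0002  0.0009] t 7.15
```

>>> send_rows:
  moves:
    - [[0,-1.6,1.2],[0,0,0],0]
    - [[0,-3.2,2.4],[0,0,0],0]
    - [[0,-4.8,3.6],[0,0,0],0]
    - [[0,-6.4,4.9],[0,0,0],0]
    - [[0,-7.6,5.8],[0,0,0],0]
    - [[0,-8.2,6.3],[0,0,0],0]
    - [[0,-8.2,6.3],[0,0,0],0]
    - [[0,-8.2,6.3],[0,0,0],0]

```text
clock: 7.82
eef_pos: [0.5324, -0.0155, 0.1587]
tool_rot: [0.58, 0.747, -0.257, -0.2]
ft_force: [-0.1, -0.1, -1.3]
grip_width: 0.0087
```

```bash
python3 - <<'E'
from h import *
where();go(38,-7,6.5);go(38,-5,6.5);go(38,-4,6.5)
E
```

```text
t 7.82 E [-8.07 -0.05  6.55] hole-dowel [-2.160e+01  1.000e-02  9.159e+01] yaw/tilt/roll [ 6.000e-02 -3.804e+01 -3.000e-02] Fm [ 0.1  0.1 -1.3] w 8.7
shift mm [-0.  -0.9  0.8] rot [-0.0008  0.0002  0.0008] t 7.8167
shift mm [-0.  -2.5  2. ] rot [-0.0008  0.0002  0.0008] t 7.8167
shift mm [-0.  -3.2  2.6] rot [-0.0008  0.0002  0.0008] t 7.8167
```

>>> send_rows:
  moves:
    - [[0,-0.6,0.5],[0,0,0],0]
    - [[0,-1.2,0.9],[0,0,0],0]
    - [[0,-1.8,1.4],[0,0,0],0]
    - [[0,-2.1,1.6],[0,0,0],0]
    - [[0,-2.1,1.6],[0,0,0],0]

```text
clock: 8.23
eef_pos: [0.5297, -0.0162, 0.1587]
tool_rot: [0.58, 0.747, -0.257, -0.2]
ft_force: [-0.5, -0.8, -2.1]
grip_width: 0.0092
```

```bash
python3 - <<'E'
from h import *
where()
E
```

```text
t 8.23 E [-5.33 -0.06  6.57] hole-dowel [-18.87   0.    91.63] yaw/tilt/roll [ 6.000e-02 -3.805e+01 -2.000e-02] Fm [ 0.7  0.6 -2.1] w 9.2
```

>>> send_rows:
  moves:
    - [[0,-0.4,0.3],[0,0,0],0]
    - [[0,-0.8,0.6],[0,0,0],0]
    - [[0,-0.8,0.6],[0,0,0],0]
    - [[0,-0.8,0.6],[0,0,0],0]

```text
clock: 8.57
eef_pos: [0.5287, -0.0165, 0.1587]
tool_rot: [0.58, 0.747, -0.257, -0.2]
ft_force: [-0.9, -0.3, -1.2]
grip_width: 0.0094
```

```bash
python3 - <<'E'
from h import *
where()
E
```

```text
t 8.57 E [-4.32 -0.05  6.59] hole-dowel [-17.86   0.    91.65] yaw/tilt/roll [ 6.000e-02 -3.805e+01 -3.000e-02] Fm [ 1.   0.  -1.2] w 9.4
```

>>> send_rows:
  moves:
    - [[0,-0.3,0.25],[0,0,0],0]
    - [[0,-0.6,0.5],[0,0,0],0]
    - [[0,-0.6,0.5],[0,0,0],0]
    - [[0,-0.6,0.5],[0,0,0],0]

```text
clock: 8.9
eef_pos: [0.5281, -0.0166, 0.1587]
tool_rot: [0.58, 0.747, -0.257, -0.2]
ft_force: [0.9, 0.2, -1.7]
grip_width: 0.0092
```

```bash
python3 - <<'E'
from h import *
where()
E
```

```text
t 8.9 E [-3.64 -0.04  6.59] hole-dowel [-1.716e+01  1.000e-02  9.162e+01] yaw/tilt/roll [ 6.000e-02 -3.803e+01 -2.000e-02] Fm [-0.9  0.1 -1.7] w 9.2
```

>>> send_rows:
  moves:
    - [[0,-0.2,0.15],[0,0,0],0]
    - [[0,-0.4,0.3],[0,0,0],0]
    - [[0,-0.4,0.3],[0,0,0],0]
    - [[0,-0.4,0.3],[0,0,0],0]

```text
clock: 9.23
eef_pos: [0.5277, -0.0167, 0.1587]
tool_rot: [0.58, 0.747, -0.257, -0.2]
ft_force: [1.1, 0.4, -1.2]
grip_width: 0.0091
```

```bash
python3 - <<'E'
from h import *
where()
E
```

```text
t 9.23 E [-3.29 -0.04  6.59] hole-dowel [-1.678e+01  1.000e-02  9.158e+01] yaw/tilt/roll [ 5.000e-02 -3.801e+01 -2.000e-02] Fm [-1.1 -0.1 -1.2] w 9.1
```

>>> send_rows:
  moves:
    - [[0,-0.2,0.15],[0,0,0],0]
    - [[0,-0.4,0.3],[0,0,0],0]
    - [[0,-0.4,0.3],[0,0,0],0]
    - [[0,-0.4,0.3],[0,0,0],0]

```text
clock: 9.57
eef_pos: [0.5274, -0.0168, 0.1587]
tool_rot: [0.58, 0.747, -0.257, -0.2]
ft_force: [1.4, 0.2, -1.8]
grip_width: 0.0085
```

```bash
python3 - <<'E'
from h import *
where()
E
```

```text
t 9.57 E [-3.06 -0.02  6.61] hole-dowel [-1.650e+01  2.000e-02  9.152e+01] yaw/tilt/roll [ 5.000e-02 -3.798e+01 -1.000e-02] Fm [-1.4  0.2 -1.8] w 8.5
```

>>> send_rows:
  moves:
    - [[0,-0.3,0.25],[0,0,0],0]
    - [[0,-0.6,0.5],[0,0,0],0]
    - [[0,-0.6,0.5],[0,0,0],0]
    - [[0,-0.6,0.5],[0,0,0],0]

```text
clock: 9.9
eef_pos: [0.5269, -0.017, 0.1587]
tool_rot: [0.58, 0.747, -0.257, -0.199]
ft_force: [1.4, 1.0, -1.7]
grip_width: 0.0089
```

```bash
python3 - <<'E'
from h import *
where()
E
```

```text
t 9.9 E [-2.62  0.02  6.58] hole-dowel [-1.598e+01  5.000e-02  9.141e+01] yaw/tilt/roll [ 4.000e-02 -3.793e+01 -1.000e-02] Fm [-1.6 -0.6 -1.7] w 8.9
```

```bash
cat >> h.py <<'E'
def shiftcheck(tag,box=(240,205,320,240)):
    # shift of the plate in the wrist view against w4 (plate is rigid to the camera if it has not slipped)
    w=camera("wrist")[:,:,::-1].copy();cv2.imwrite(f"pics/{tag}.png",w)
    a=cv2.imread("pics/w4.png");out=[]
    for (x,y,r) in((145,265,20),(100,210,12),(467,210,12),(388,226,10),(446,226,10)):
        e=lambda im:cv2.Canny(cv2.cvtColor(im,cv2.COLOR_BGR2GRAY),40,100).astype(np.float32)
        T=cv2.GaussianBlur(e(a),(0,0),1)[y-r:y+r,x-r:x+r];I=cv2.GaussianBlur(e(w),(0,0),1)[y-r-8:y+r+8,x-r-8:x+r+8]
        m=cv2.matchTemplate(I,T,cv2.TM_CCOEFF_NORMED);_,v,_,l=cv2.minMaxLoc(m);out.append((l[0]-8,l[1]-8,round(v,2)))
    print("plate px shift",out)
E
python3 - <<'E'
from h import *
shiftcheck("w7");where()
o=state()
E
```

```text
plate px shift [(0, 0, 0.78), (1, 1, 0.52), (1, 1, 0.81), (-1, 1, 0.7), (0, 0, 0.57)]
t 9.95 E [-2.6  -0.03  6.58] hole-dowel [-1.597e+01  1.000e-02  9.142e+01] yaw/tilt/roll [ 5.000e-02 -3.794e+01 -1.000e-02] Fm [-3.1  0.1 -2.7] w 8.9
9.95 [ 0.5269 -0.0169  0.1587] F [ 3.07  0.66 -2.74] T [ 0.38 -1.48  0.04] w 0.0089 j [ 0.03  0.83  0.42  1.8  -0.14  1.39]
```

Contact is felt: the moment grew by about 0.7 N·m, and the plate has not slipped in the grip. The reading at first touch was about Ex = -3.4. I back off to -4.2 and level in stages with the eye end fixed.

```bash
python3 - <<'E'
from h import *
for t,x,z in((38,-4.2,6.3),(36,-4.2,6.2),(33,-4.2,6.),(30,-4.2,6),(27,-4.2,6),(24,-4.2,6)):go(t,x,z)
E
```

```text
shift mm [-0.   1.5 -0.9] rot [0.0011 0.0003 0.0006] t 9.95
shift mm [-0.  -1.5  1.9] rot [-0.0338  0.0003  0.0006] t 9.95
shift mm [-0.  -5.8  6.3] rot [-0.0862  0.0003  0.0007] t 9.95
shift mm [  0.  -10.1  10.7] rot [-0.1385  0.0003  0.0007] t 9.95
shift mm [  0.  -14.1  15.4] rot [-0.1909  0.0003  0.0007] t 9.95
shift mm [  0.  -17.8  20.2] rot [-2.432e-01  2.000e-04  7.000e-04] t 9.95
```

>>> send_rows:
  moves:
    - [[0,0.8,-0.5],[0,0,0],0]
    - [[0,1.5,-0.9],[0,0,0],0]
    - [[0,1.5,-0.9],[0,0,0],0]
    - [[0,1.5,-0.9],[0,0,0],0]

```text
clock: 10.28
eef_pos: [0.5281, -0.0166, 0.1584]
tool_rot: [0.58, 0.747, -0.257, -0.2]
ft_force: [-0.3, 0.2, -1.1]
grip_width: 0.0092
```

```bash
python3 - <<'E'
from h import *
where();state()
for t in (36,33,30,27):go(t,-4.2,6)
E
```

```text
t 10.28 E [-3.76 -0.01  6.32] hole-dowel [-1.724e+01  4.000e-02  9.132e+01] yaw/tilt/roll [ 5.000e-02 -3.802e+01 -2.000e-02] Fm [ 0.2 -0.3 -1.1] w 9.2
10.28 [ 0.5281 -0.0166  0.1584] F [-0.29  0.21 -1.09] T [ 0.23 -0.84 -0.02] w 0.0092 j [ 0.03  0.84  0.42  1.81 -0.14  1.39]
shift mm [ 0.  -2.6  2.7] rot [-0.0352  0.0002  0.0007] t 10.2833
shift mm [ 0.  -7.   6.9] rot [-0.0876  0.0002  0.0007] t 10.2833
shift mm [  0.  -11.2  11.4] rot [-0.1399  0.0002  0.0007] t 10.2833
shift mm [  0.  -15.2  16. ] rot [-0.1923  0.0002  0.0007] t 10.2833
```

The moment is back to -0.84, so there is no contact now. Levelling to 27°.

>>> send_rows:
  moves:
    - [[0,-1.3,1.3],[-0.017,0,0.0],0]
    - [[0,-2.6,2.7],[-0.035,0,0],0]
    - [[0,-4.8,4.8],[-0.061,0,0],0]
    - [[0,-7,6.9],[-0.0876,0,0],0]
    - [[0,-9.1,9.1],[-0.1137,0,0],0]
    - [[0,-11.2,11.4],[-0.1399,0,0],0]
    - [[0,-13.2,13.7],[-0.166,0,0],0]
    - [[0,-15.2,16],[-0.1923,0,0],0]
    - [[0,-15.2,16],[-0.1923,0,0],0]
    - [[0,-15.2,16],[-0.1923,0,0],0]

```text
clock: 11.12
eef_pos: [0.5066, -0.0222, 0.1558]
tool_rot: [0.596, 0.768, -0.184, -0.143]
ft_force: [2.0, -0.0, -1.5]
grip_width: 0.0089
```

```bash
python3 - <<'E'
from h import *
where();state()
for t in (24,21,18,15,12):go(t,-4.2,5.8)
E
```

```text
t 11.12 E [-3.8   0.1   6.61] hole-dowel [-3.04  0.1  69.24] yaw/tilt/roll [ 2.000e-02 -2.699e+01 -0.000e+00] Fm [-2.   0.5 -1.5] w 8.9
11.12 [ 0.5066 -0.0222  0.1558] F [ 2.03 -0.05 -1.53] T [ 0.16 -0.65  0.02] w 0.0089 j [ 0.01  0.66  0.17  1.54 -0.11  1.35]
shift mm [ 0.1 -3.9  4.6] rot [-0.0522  0.0001  0.0004] t 11.1167
shift mm [ 0.1 -8.2  8.9] rot [-1.046e-01  1.000e-04  4.000e-04] t 11.1167
shift mm [  0.1 -12.4  13.4] rot [-1.569e-01  1.000e-04  4.000e-04] t 11.1167
shift mm [  0.1 -16.3  18.1] rot [-2.093e-01  1.000e-04  4.000e-04] t 11.1167
shift mm [  0.1 -19.9  23.1] rot [-2.616e-01  1.000e-04  4.000e-04] t 11.1167
```

>>> send_rows:
  moves:
    - [[0,-1.8,2.3],[-0.026,0,0],0]
    - [[0,-3.9,4.7],[-0.0522,0,0],0]
    - [[0,-6,6.9],[-0.078,0,0],0]
    - [[0,-8.2,9.1],[-0.1046,0,0],0]
    - [[0,-8.2,9.1],[-0.1046,0,0],0]
    - [[0,-8.2,9.1],[-0.1046,0,0],0]

```text
clock: 11.62
eef_pos: [0.4954, -0.0251, 0.1516]
tool_rot: [0.603, 0.776, -0.144, -0.112]
ft_force: [0.0, -0.0, -1.9]
grip_width: 0.0088
```

```bash
python3 - <<'E'
from h import *
where();state()
for t in (18,15,12,9,6):go(t,-4.2,5.5)
E
```

```text
t 11.62 E [-3.94  0.09  5.75] hole-dowel [ 2.64  0.08 55.32] yaw/tilt/roll [ 2.000e-02 -2.105e+01 -0.000e+00] Fm [-0.   0.  -1.9] w 8.8
11.62 [ 0.4954 -0.0251  0.1516] F [ 0.01 -0.01 -1.94] T [ 0.09 -0.48  0.03] w 0.0088 j [-0.01  0.58  0.05  1.4  -0.09  1.33]
shift mm [ 0.1 -4.3  4.3] rot [-0.0532  0.0001  0.0003] t 11.6167
shift mm [ 0.1 -8.7  8.6] rot [-1.056e-01  1.000e-04  3.000e-04] t 11.6167
shift mm [  0.1 -12.9  13.1] rot [-1.58e-01  1.00e-04  3.00e-04] t 11.6167
shift mm [  0.1 -16.8  17.8] rot [-0.2103  0.      0.0003] t 11.6167
shift mm [  0.1 -20.4  22.8] rot [-0.2627  0.      0.0003] t 11.6167
```

No contact (moment -0.48 = gravity). Continuing to 15°, then to 9°.

>>> send_rows:
  moves:
    - [[0,-2.1,2.1],[-0.0265,0,0],0]
    - [[0,-4.3,4.3],[-0.0532,0,0],0]
    - [[0,-6.5,6.4],[-0.0795,0,0],0]
    - [[0,-8.7,8.6],[-0.1056,0,0],0]
    - [[0,-8.7,8.6],[-0.1056,0,0],0]
    - [[0,-8.7,8.6],[-0.1056,0,0],0]

```text
clock: 12.12
eef_pos: [0.4846, -0.0278, 0.1468]
tool_rot: [0.608, 0.783, -0.104, -0.081]
ft_force: [1.0, -0.0, -2.1]
grip_width: 0.0086
```

```bash
python3 - <<'E'
from h import *
where();state()
for t in (12,9,7.5,6):go(t,-4.4,5.2)
E
```

```text
t 12.12 E [-4.14  0.08  5.51] hole-dowel [ 6.9   0.07 41.39] yaw/tilt/roll [ 2.000e-02 -1.507e+01 -1.000e-02] Fm [-1.   0.3 -2.1] w 8.6
12.12 [ 0.4846 -0.0278  0.1468] F [ 1.01 -0.03 -2.06] T [ 0.09 -0.36  0.04] w 0.0086 j [-0.02  0.5  -0.08  1.25 -0.07  1.31]
shift mm [ 0.1 -4.4  4.4] rot [-0.0536 -0.0001  0.0003] t 12.1167
shift mm [ 0.1 -8.7  8.7] rot [-1.06e-01 -1.00e-04  3.00e-04] t 12.1167
shift mm [  0.1 -10.8  10.9] rot [-1.321e-01 -1.000e-04  3.000e-04] t 12.1167
shift mm [  0.1 -12.9  13.2] rot [-1.583e-01 -1.000e-04  3.000e-04] t 12.1167
```

>>> send_rows:
  moves:
    - [[0,-2.2,2.2],[-0.0268,0,0],0]
    - [[0,-4.4,4.4],[-0.0536,0,0],0]
    - [[0,-6.5,6.5],[-0.08,0,0],0]
    - [[0,-8.7,8.7],[-0.106,0,0],0]
    - [[0,-10.8,10.9],[-0.132,0,0],0]
    - [[0,-10.8,10.9],[-0.132,0,0],0]
    - [[0,-10.8,10.9],[-0.132,0,0],0]

```text
clock: 12.7
eef_pos: [0.4719, -0.0311, 0.1392]
tool_rot: [0.612, 0.788, -0.052, -0.041]
ft_force: [0.4, -0.3, -1.0]
grip_width: 0.009
```

```bash
python3 - <<'E'
from h import *
where();state();shiftcheck("w8")
for t,x,z in ((6,-4.4,4.5),(6,-10,4.5),(6,-14.5,4.5)):go(t,x,z)
E
```

```text
t 12.7 E [-4.48  0.05  5.23] hole-dowel [10.1   0.06 23.44] yaw/tilt/roll [ 0.02 -7.58 -0.01] Fm [-0.3  0.4 -1. ] w 9.0
12.7 [ 0.4719 -0.0311  0.1392] F [ 0.4  -0.32 -1.  ] T [ 0.07 -0.19  0.04] w 0.009 j [-0.05  0.41 -0.23  1.06 -0.04  1.28]
plate px shift [(0, 0, 0.79), (0, 0, 0.97), (0, -1, 0.83), (0, 0, 0.88), (0, 1, 0.81)]
shift mm [ 0.2 -2.7  2.9] rot [-0.0274 -0.0001  0.0004] t 12.75
shift mm [0.1 2.9 2.2] rot [-0.0274 -0.0001  0.0004] t 12.75
shift mm [0.1 7.3 1.6] rot [-0.0274 -0.0001  0.0004] t 12.75
```

View pics/w8.png

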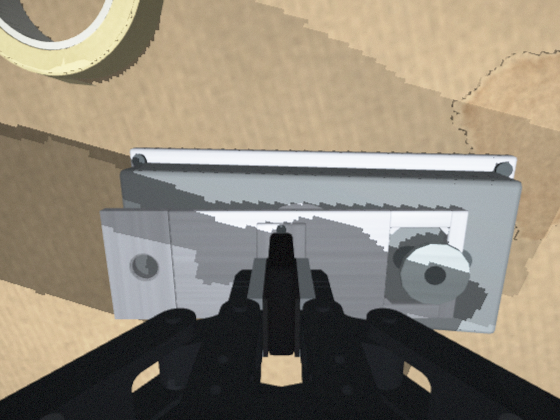

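The eye is now under the head (head disc at (435,275) overlaps the bar). Next I slide away from the dowel at 5° tilt, bringing the hole over the dowel but above its tip.

```bash
python3 - <<'E'
from h import *
for t,x,z in ((5,-4.5,3.8),(5,-9,3.6),(5,-13.5,3.6)):go(t,x,z)
E
```

```text
shift mm [ 0.2 -4.   5. ] rot [-0.0448 -0.0001  0.0004] t 12.75
shift mm [0.1 0.5 4.6] rot [-0.0448 -0.0001  0.0004] t 12.75
shift mm [0.1 5.  4. ] rot [-0.0448 -0.0001  0.0004] t 12.75
```

>>> send_rows:
  moves:
    - [[0,-2,2.5],[-0.022,0,0],0]
    - [[0,-4,5],[-0.0448,0,0],0]
    - [[0,-2.5,4.8],[-0.0448,0,0],0]
    - [[0,-1,4.7],[-0.0448,0,0],0]
    - [[0,0.5,4.6],[-0.0448,0,0],0]
    - [[0,2,4.4],[-0.0448,0,0],0]
    - [[0,3.5,4.2],[-0.0448,0,0],0]
    - [[0,5,4],[-0.0448,0,0],0]
    - [[0,5,4],[-0.0448,0,0],0]
    - [[0,5,4],[-0.0448,0,0],0]

```text
clock: 13.58
eef_pos: [0.4766, -0.0299, 0.1345]
tool_rot: [0.613, 0.789, -0.034, -0.027]
ft_force: [-1.0, 0.3, -1.6]
grip_width: 0.0092
```

```bash
python3 - <<'E'
from h import *
where();state();shiftcheck("w9");c=get_calibration("wrist");o=readout.get_obs()
q=proj(c,D+[0,0,.012]);print("dowel tip pred",q,"per mm mx",proj(c,D+[0,0,.012]+.001*mx)-q)
C=Rn.from_quat(o["tool_rot"]);R=C*TP.inv();po=o["eef_pos"]+C.apply(PT)
for z in (0,5):print("hole",z,proj(c,po+R.apply([.063,0,z/1e3])))
w=cv2.imread("pics/w9.png")
a=cv2.resize(w[240:290,115:175],None,fx=6,fy=6,interpolation=cv2.INTER_CUBIC);b=cv2.resize(w[200:320,360:480],None,fx=3,fy=3,interpolation=cv2.INTER_CUBIC)
v=np.zeros((360,760,3),np.uint8);v[:300,:360]=a;v[:,380:740]=b;cv2.imwrite("pics/w9c.png",v)
E
```

```text
t 13.58 E [-13.65   0.08   3.49] hole-dowel [ 1.61  0.1  15.55] yaw/tilt/roll [ 0.03 -5.01 -0.01] Fm [ 0.9 -0.6 -1.6] w 9.2
13.58 [ 0.4766 -0.0299  0.1345] F [-1.01  0.35 -1.62] T [-0.02 -0.1  -0.04] w 0.0092 j [-0.05  0.39 -0.26  1.   -0.03  1.27]
plate px shift [(0, 0, 0.69), (-2, 1, 0.58), (0, 0, 0.91), (0, 0, 0.72), (0, 0, 0.57)]
dowel tip pred [153.74424285 259.03064995] per mm mx [-1.99405501 -0.07520422]
hole 0 [147.05384032 262.01592411]
hole 5 [143.24042483 266.39617162]
```

View pics/w9c.png

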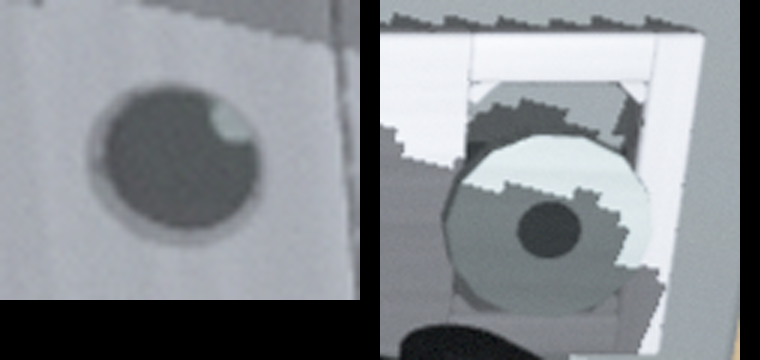

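The dowel tip shows through the hole at (154,260), within 1 px of its prediction, and the hole sits about 1.3 mm too far toward +x. The head covers both ends of the eye. I correct that and lower onto the dowel.

```bash
python3 - <<'E'
from h import *
for t,x,z in ((5,-15.1,3),(4,-15.3,2.5),(3,-15.4,2),(2,-15.5,1.6)):go(t,x,z)
E
```

```text
shift mm [0.1 1.6 0.4] rot [-0.0003 -0.0001  0.0005] t 13.6333
shift mm [0.1 0.3 2.2] rot [-0.0178 -0.0001  0.0005] t 13.6333
shift mm [ 0.1 -1.1  4. ] rot [-0.0352 -0.0001  0.0005] t 13.6333
shift mm [ 0.1 -2.5  5.8] rot [-0.0527 -0.0001  0.0005] t 13.6333
```

>>> send_rows:
  moves:
    - [[0,0.8,0.2],[0,0,0],0]
    - [[0,1.6,0.4],[0,0,0],0]
    - [[0,1.6,0.4],[0,0,0],0]
    - [[0,1,1.3],[-0.009,0,0],0]
    - [[0,0.3,2.2],[-0.0178,0,0],0]
    - [[0,-0.4,3.1],[-0.0265,0,0],0]
    - [[0,-1.1,4],[-0.0352,0,0],0]
    - [[0,-1.1,4],[-0.0352,0,0],0]
    - [[0,-1.1,4],[-0.0352,0,0],0]

```text
clock: 14.38
eef_pos: [0.4747, -0.0303, 0.1306]
tool_rot: [0.613, 0.789, -0.021, -0.016]
ft_force: [0.6, -0.4, -1.1]
grip_width: 0.0087
```

```bash
python3 - <<'E'
from h import *
where();state();shiftcheck("w10")
for t,x,z in ((2,-15.5,1.6),(1,-15.5,1.),(.4,-15.5,.6),(0,-15.5,0.3),(0,-15.5,0)):go(t,x,z)
E
```

```text
t 14.38 E [-15.04   0.04   2.02] hole-dowel [0.56 0.03 9.26] yaw/tilt/roll [ 0.02 -3.01 -0.01] Fm [-0.5  0.5 -1.1] w 8.7
14.38 [ 0.4747 -0.0303  0.1306] F [ 0.61 -0.38 -1.09] T [-0.02 -0.09 -0.  ] w 0.0087 j [-0.06  0.38 -0.3   0.95 -0.02  1.26]
plate px shift [(0, 0, 0.6), (0, 1, 0.63), (0, 0, 0.95), (0, 0, 0.96), (-1, 0, 0.57)]
shift mm [ 0.1 -1.3  1.8] rot [-0.0174 -0.0001  0.0003] t 14.4333
shift mm [ 0.1 -2.8  3.8] rot [-0.0348 -0.0001  0.0003] t 14.4333
shift mm [ 0.1 -3.7  5. ] rot [-0.0453 -0.0001  0.0003] t 14.4333
shift mm [ 0.1 -4.3  5.9] rot [-0.0523 -0.0001  0.0003] t 14.4333
shift mm [ 0.1 -4.3  6.2] rot [-0.0523 -0.0001  0.0003] t 14.4333
```

>>> send_rows:
  moves:
    - [[0,-0.5,0.9],[-0.009,0,0],0]
    - [[0,-1.2,1.8],[-0.0174,0,0],0]
    - [[0,-1.9,2.8],[-0.026,0,0],0]
    - [[0,-2.6,3.8],[-0.0348,0,0],0]
    - [[0,-2.6,3.8],[-0.0348,0,0],0]
    - [[0,-2.6,3.8],[-0.0348,0,0],0]

```text
clock: 14.93
eef_pos: [0.4719, -0.0311, 0.127]
tool_rot: [0.613, 0.79, -0.007, -0.006]
ft_force: [0.3, 0.2, -1.4]
grip_width: 0.009
```

```bash
python3 - <<'E'
from h import *
where();state()
for t,x,z in ((.5,-15.5,.6),(0,-15.5,0.3),(0,-15.5,0)):go(t,x,z)
E
```

```text
t 14.93 E [-15.38   0.08   0.89] hole-dowel [0.39 0.06 3.33] yaw/tilt/roll [ 0.01 -1.01 -0.01] Fm [-0.4 -0.1 -1.4] w 9.0
14.93 [ 0.4719 -0.0311  0.127 ] F [ 0.33  0.22 -1.36] T [ 0.01 -0.01 -0.02] w 0.009 j [-0.06  0.36 -0.34  0.9  -0.01  1.26]
shift mm [ 0.1 -0.7  1. ] rot [-0.009  -0.0002  0.0002] t 14.9333
shift mm [ 0.1 -1.4  1.9] rot [-0.0177 -0.0002  0.0002] t 14.9333
shift mm [ 0.1 -1.4  2.2] rot [-0.0177 -0.0002  0.0002] t 14.9333
```

The hole is down on the dowel's cylinder (3.3 mm above the face) without force. Final setting down.

>>> send_rows:
  moves:
    - [[0,-0.7,1],[-0.009,0,0],0]
    - [[0,-1.4,1.7],[-0.0177,0,0],0]
    - [[0,-1.4,2],[-0.0177,0,0],0]
    - [[0,-1.4,2],[-0.0177,0,0],0]
    - [[0,-1.4,2],[-0.0177,0,0],0]

```text
clock: 15.35
eef_pos: [0.4705, -0.0314, 0.1251]
tool_rot: [0.613, 0.79, 0.0, -0.0]
ft_force: [-0.1, -0.2, -0.4]
grip_width: 0.0087
```

```bash
python3 - <<'E'
from h import *
where();state();go(0,-15.5,-.3)
E
```

```text
t 15.35 E [-15.53   0.06   0.25] hole-dowel [0.26 0.04 0.25] yaw/tilt/roll [ 0.01  0.   -0.01] Fm [ 0.1  0.1 -0.4] w 8.7
15.35 [ 0.4705 -0.0314  0.1251] F [-0.1  -0.15 -0.45] T [ 0.    0.01 -0.03] w 0.0087 j [-0.07  0.35 -0.36  0.87  0.    1.25]
shift mm [ 0.1 -0.   0.6] rot [ 0.     -0.0002  0.0002] t 15.35
```

>>> send_rows:
  moves:
    - [[0,0,0.3],[0,0,0],0]
    - [[0,0,0.4],[0,0,0],0]
    - [[0,0,0.4],[0,0,0],0]

```text
clock: 15.6
eef_pos: [0.4706, -0.0314, 0.1247]
tool_rot: [0.613, 0.79, 0.0, -0.0]
ft_force: [-0.4, -0.6, -1.6]
grip_width: 0.0088
```

>>> send_rows:
  moves:
    - [[0,0,0],[0,0,0],14]
    - [[0,0,0],[0,0,0],20]
    - [[0,0,0],[0,0,0],26]
    - [[0,0,0],[0,0,0],30]
    - [[0,0,0],[0,0,0],30]
    - [[0,0,0],[0,0,0],30]

```text
clock: 16.1
eef_pos: [0.4707, -0.0314, 0.1248]
tool_rot: [0.613, 0.79, 0.0, 0.0]
ft_force: [0.7, -0.7, 0.5]
grip_width: 0.03
```

```bash
python3 - <<'E'
from h import *
where();shiftcheck("w11")
E
```

```text
t 16.1 E [-1.574e+01  1.200e-01 -1.000e-02] hole-dowel [ 0.05  0.1  -0.05] yaw/tilt/roll [ 0.01  0.02 -0.01] Fm [-0.5  0.8  0.5] w 30.0
plate px shift [(0, 0, 0.5), (0, 0, 0.65), (0, 0, 0.62), (-1, 0, 0.89), (0, 1, 0.59)]
```

>>> send_rows:
  moves:
    - [[0,0,-8],[0,0,0],30]
    - [[0,0,-20],[0,0,0],30]
    - [[0,0,-40],[0,0,0],30]
    - [[0,0,-70],[0,0,0],30]
    - [[-20,0,-100],[0,0,0],30]
    - [[-40,0,-130],[0,0,0],30]
    - [[-60,0,-150],[0,0,0],30]
    - [[-70,0,-160],[0,0,0],30]
    - [[-70,0,-160],[0,0,0],30]
    - [[-70,0,-160],[0,0,0],30]

```text
clock: 16.98
eef_pos: [0.488, -0.0995, 0.2853]
tool_rot: [0.614, 0.789, 0.001, 0.001]
ft_force: [0.1, 0.5, 0.0]
grip_width: 0.0297
```

```bash
python3 - <<'E'
from h import *
state();c=get_calibration("wrist");w=camera("wrist")[:,:,::-1].copy();s=camera("scene")[:,:,::-1]
cv2.imwrite("pics/w12.png",w)
mR=Rn.from_euler("z",A)
q=np.array([proj(c,D+[0,0,h/1e3]) for h in(5,12)]);print("dowel axis at 5,12:",q.round(1))
E2=D+mR.apply([-.138,0,0])
for X in[(-83,-27),(-83,27),(80,-27),(80,27)]:print(X,proj(c,D+mR.apply(np.array([X[0]-63,X[1],5])/1e3)).round(1))
v=np.zeros((420,760,3),np.uint8);v[:300,:450]=cv2.resize(w[10:210,130:430],None,fx=1.5,fy=1.5);v[:300,460:760]=cv2.resize(s[205:305,210:310],None,fx=3,fy=3,interpolation=cv2.INTER_CUBIC);cv2.imwrite("pics/fin.png",v[:300])
E
```

```text
16.98 [ 0.488  -0.0995  0.2853] F [0.11 0.53 0.  ] T [-0.01 -0.02  0.04] w 0.0297 j [-0.2   0.24 -0.04  1.29  0.    1.12]
dowel axis at 5,12: [[204.  108.2]
 [202.3 108.2]]
(-83, -27) [382.   73.7]
(-83, 27) [377.1 141.2]
(80, -27) [181.1  73.6]
(80, 27) [185.9 141.2]
```

View pics/fin.png

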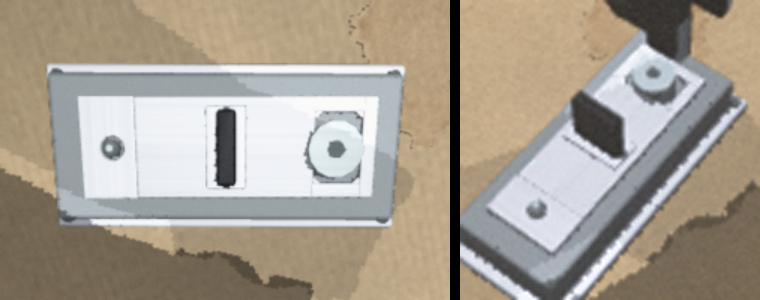

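The plate lies flat, with the dowel centred in its hole and the stud head over the eye. The plate's ends are at columns 182 and 381, against 181 and 382 predicted. The gripper is clear, so I hand in.

```bash
python3 -c "
from workcell import order
print(order.job_done())"
```

```text
the job is handed in; nothing more can be done
None
```

The keeper plate is on the mould and released: its eye is caught under the stud head, its hole is over the dowel, and it lies flat. I handed the job in at about 17 s on the clock. No verdict is reported, so what follows rests on my own checks.

**What I did:** I gripped the plate and tilted it 38° with the eye end down. I passed the bar beside the head on the side away from the dowel and slid it toward the dowel until it touched the stem. I then backed off and levelled it in stages, slid it back, and set the hole down on the dowel.

**Last checks:**
- **Final pose:** just after release, the tool pose put the hole within about 0.1 mm of my estimated dowel position and the plate level within 0.1°.
- **Pictures:** the final wrist and scene views showed the dowel centred in the hole, the head over the eye, and the gripper clear.
- **Grip:** the plate's position in the wrist view stayed within about 1–2 px of the first reference, so it did not slip.
- **Forces:** the stem touch read about 3 N on the force sensor and about 6 N from the moment. That is below the 14 N that strains the rubber, and otherwise I saw no contact force on the plate.

**What disagreed:**
- The core-to-dowel distance read about 1.7 mm less than I expected with the core at the mould's centre.
- The stem contact came about 1.7 mm later than the camera estimate.

I took the dowel seen through the hole as the reference for the final position. I did not measure the cup or the sanding block again, but nothing was moved near them.

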